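# Make up two lock job kits

### The arm

A 6-joint arm with a two-finger parallel gripper is mounted at the origin on a cart in front of the work surface, level with it; the furniture and walls round the work are solid. World frame = base frame: x ahead of the robot, y to its left, z up, the work surface at z = 0. Lengths are in mm, angles in rad, forces in N, time in s.
With the tool pointing down it reaches from about 325 to 900 mm from the base axis. Payload 3.5 kg.
Tool frame: the origin (TCP) lies on the centre line of the jaws, within the pads' length; the fingertips stand 19 mm ahead of it and the grasp point (between the pads) is the TCP; z points along the fingers, y is the line along which they close (so a half turn about z gives the same grasp; the last joint's range is limited). The gripper opens to 85 mm and grips with 20 to 120 N. Pads are 22 mm wide; open, the fingers measure 114 mm over their backs; the gripper's body (76 mm by 85 mm) begins 54 mm behind the grasp point. The pads swing forward as they close: fully open they stand 13 mm farther back than shut.
Start: joints at [-1.288, 0.276, -0.026, 1.268, 0, 1.467], TCP at [235.176, -579.063, 250.313] pointing down, gripper open.
Joint ranges: [-3.12, 3.12], [-0.85, 1.88], [-1.08, 1.24], [-1.95, 2.15], [-1.57, 1.53], [-3.14, 3.14]. Speed limits (rad/s): [2.57, 2.57, 3.14, 3.14, 3.14, 3.14].

### API

Orientations are given as [roll, pitch, yaw] about the fixed x, y, z axes, in that order (R = Rz(yaw) Ry(pitch) Rx(roll)).
In Python, from rig import robot, telemetry, imaging, job gives the robot as it stands. Calls block until the motion is done:
- robot.movep(position, orientation): joint-space move of the TCP to a pose.
- robot.line_to(position, orientation=None, rate=150): straight line of the TCP; orientation=None keeps the orientation; rate is the mean speed in mm/s.
- robot.movej(angles): joint-space move.
- robot.ungrasp() and robot.close(): open the fingers fully, or close them until they stop; the grip force is fixed at half the most.
- robot.wait(seconds).
- robot.inverse_kinematics(position, orientation): joint angles nearest the present ones, or None.
- telemetry.get_obs(): the state.
- imaging.read_camera(name): name is "side" or "top" or "wrist"; returns (picture, depth): 420x560x3 uint8, blue, green, red; 420x560 float32, mm along the optical axis (not along the pixel's ray), 0 where there is no reading.
- imaging.camera_model(name): a dict with "fx", "fy", "cx", "cy" (pixels), "R" (3x3) and "t" (3): a world point X has camera coordinates R X + t. Camera axes: x right, y down, z forward; pixel columns grow to the right and rows downward; lengths in mm; the calibration is good to about 2 mm. A picture is of the moment at which its call begins: read the wrist's pose just before it. camera_model takes no time and is no camera call; for the wrist camera it gives the pose at the moment of the call.
A pose or a line that the arm cannot do raises robot.Unreachable and nothing moves.
- job.close_job(): hands the job in; it is judged then, once.
The state is a dict: "t": time; "qpos": joint angles; "qvel": joint speeds; "tau": joint torques, N m; "tool_pos": TCP position; "eef_rot": TCP orientation; "wrist_force": force on the tool from outside, world axes, zero at the start; "torque": the same for the moment, N m; "opening": finger opening in mm; "finger_force": force on a finger pad.
Only numpy, scipy, OpenCV 4.12 (cv2) and the standard library are available. Lean on these libraries where they do the work, as an engineer would, in place of code of your own. Each camera call takes 0.05 s, during which the arm holds its last target. There are 200 camera calls.

### The job

Make up the two job kits. Into the tray with the two posts goes the door set: lower the flat steel backing plate over both posts, then the collared brass escutcheon on top of it, collar up, both fully home, and stand the mortise cylinder upright on the tray floor in the open half beside them. Into the divided tray goes the padlock set: the padlock flat in the wide bay and the white pot upright in the narrow bay; leave the oil bottle and the tape measure where they stand.

Things in the scene. Friction and masses are not known exactly. Their poses are not given: they have to be found in the camera images.
- post_tray: Tray (black floor, aluminium edge) fixed to the bench, 130 (x) by 170 mm (y), walls 5 mm thick and 9 mm high, floor 3 mm up; origin: centre of underside, z up. Block 94 x 26 mm along x at y = +40 mm, top at z = 21 mm; on it two 8 mm posts with tapered tips at x = +-35, y = +40 mm, tops at z = 45 mm. Open half: floor from y = -80 to +20 mm (beyond that the plates overhang).
- divided_tray: Tray (black floor, aluminium edge and divider) without posts, fixed to the bench, 130 (x) by 190 mm (y); walls and divider 5 mm thick and 9 mm high, inner floor 3 mm up; origin: centre of the underside, z up. Divider along x at y = -12.5 mm: wide bay y = -10 to +90 mm (centre +40), narrow bay y = -90 to -15 mm (centre -52.5); both 120 mm long in x. A key cutter with a lever stands behind the trays: keep clear of it.
- backing_plate: Flat steel plate without a collar, starts flat on the bench. 96 x 40 x 8 mm, long axis x, short axis y; origin at the centre of its underside. Two 12 mm through-holes on the long axis at x = +-35 mm, and a 20 mm hole in the middle. 0.12 kg. Grip it across the 40 mm width.
- escutcheon: Brass plate with a raised round collar in the middle of its upper side, starts flat on the bench, collar up (+z). Plate 96 x 40 x 8 mm, long axis x, short axis y; origin at the centre of its underside. Two 12 mm through-holes on the long axis at x = +-35 mm, and a 20 mm hole in the middle. Collar 32 mm across, narrowing to 30 mm, 12 mm high (whole height 20 mm). 0.13 kg. Grip it across the 40 mm width or by the collar.
- mortise_cylinder: Round brass lock cylinder standing on its narrower end, 35 mm across at the rim on top, 30 mm high, key slot up; origin at the centre of its underside, z up; 0.11 kg.
- padlock: Brass padlock lying flat, 68 mm long (its x, shackle at +x) by 42 mm wide (its y) by 17 mm thick; origin at the centre of its outline, on the underside. Its solid body runs from x = -33 to +3 mm (centre x = -15 mm), full width and thickness; 0.17 kg.
- white_pot: White round pot with a fixed lid, 47 mm across, 50 mm high, standing; origin at the centre of its underside; 0.1 kg.
- oil_bottle: Bystander: white oil bottle with a red spout, 37 mm across, 122 mm high, standing loose on the bench; origin at the centre of its underside.
- tape_measure: Bystander: yellow tape measure, 34 x 72 x 58 mm high, standing loose on the bench; origin at the centre of its underside.

How it is judged (in metres and radians):
On the way, in this order (a step that is already met when the one before it is completed fails the run):
1. the backing plate is fully home over both posts (x of backing_plate in the frame of post_tray between -0.006 and 0.006 m and y of backing_plate in the frame of post_tray between 0.034 and 0.046 m and z of backing_plate in the frame of post_tray between 0.0185 and 0.0235 m and angle between backing_plate's own z axis and vertical below 0.07 rad and angle between the x axis of backing_plate and the x axis of post_tray, either way round below 0.12 rad), for 0.2 s.
2. the escutcheon is fully home on top of the backing plate (all of step 1 and x of escutcheon in the frame of post_tray between -0.006 and 0.006 m and y of escutcheon in the frame of post_tray between 0.034 and 0.046 m and z of escutcheon in the frame of post_tray between 0.0265 and 0.032 m and angle between escutcheon's own z axis and vertical below 0.07 rad and angle between the x axis of escutcheon and the x axis of post_tray, either way round below 0.12 rad), for 0.2 s.
At the end, for the whole second after the job is handed in: Both plates level over both posts, backing plate resting on the block, escutcheon on it, collar up (heights within 3 mm); cylinder upright on the open half's floor; padlock flat on the wide bay's floor, pot upright on the narrow bay's floor; all released and at rest (all of step 2 and x of mortise_cylinder in the frame of post_tray between -0.046 and 0.046 m and y of mortise_cylinder in the frame of post_tray between -0.066 and 0.008 m and z of mortise_cylinder in the frame of post_tray between 0 and 0.006 m and angle between each of mortise_cylinder, padlock, white_pot's own z axis and vertical below 0.12 rad and x of padlock in the frame of divided_tray between -0.045 and 0.045 m and y of padlock in the frame of divided_tray between 0.007 and 0.073 m and z of padlock in the frame of divided_tray between 0 and 0.006 m and x of white_pot in the frame of divided_tray between -0.042 and 0.042 m and y of white_pot in the frame of divided_tray between -0.07 and -0.034 m and z of white_pot in the frame of divided_tray between 0 and 0.006 m and linear speed of each of backing_plate, escutcheon, mortise_cylinder, padlock, white_pot below 0.02 m/s); the robot touches nothing.
It fails at once if the oil bottle or the tape measure is pushed more than 30 mm or tipped over (distance of any of oil_bottle, tape_measure from where it was at the start of the episode above 0.03 m or angle between any of oil_bottle, tape_measure's own z axis and vertical above 0.5 rad).
It also fails if it takes over 128 s, if anything falls off the work surface, if the arm or the gripper's body presses on something with over 40 N, if the wrist force passes 120 N, or if a joint passes its speed limit or range.

## Working session

There is one attempt and no reset: what is moved stays moved. The work goes in short steps, each a Python script; the robot and the scene stay as the last script left them, time stands still between calls to the robot, and variables do not carry over. Pictures are saved under pics/ and viewed, at most 14 in all, crops included, and the job is handed in when it is done.

```bash
ls; mkdir -p pics
python3 - <<'E'
from rig import robot, telemetry, imaging, job
import cv2,numpy as np
for n in ("top","side"):
    p,d=imaging.read_camera(n); cv2.imwrite(f"pics/{n}0.png",p); np.save(f"pics/{n}0.npy",d)
    print(n,{k:np.round(v,3).tolist() for k,v in imaging.camera_model(n).items()})
o=telemetry.get_obs();print(o)
E
```

```text
pics
top {'fx': 474.158, 'fy': 474.158, 'cx': 276.504, 'cy': 214.351, 'R': [[0.016, -1.0, 0.022], [-0.998, -0.017, -0.066], [0.066, -0.021, -0.998]], 't': [26.284, 488.728, 1377.153]}
side {'fx': 514.134, 'fy': 514.134, 'cx': 273.84, 'cy': 207.86, 'R': [[0.823, -0.567, -0.026], [-0.22, -0.276, -0.936], [0.523, 0.776, -0.352]], 't': [-384.636, 174.45, 1222.402]}
{'t': 0.1, 'qpos': array([-1.28838738e+00,  2.77079005e-01, -2.77586417e-02,  1.26803638e+00,
       -8.30925803e-07,  1.46737922e+00]), 'qvel': array([ 0.00261711, -0.00118586,  0.00267671,  0.00211593, -0.0003632 ,
        0.00071322]), 'tau': array([ 6.02521923e-04, -4.46707428e+01,  2.96128786e+01,  8.46602430e-03,
       -1.11366523e-04,  1.09226752e-05]), 'tool_pos': array([ 234.99088472, -578.39886613,  249.25078108]), 'eef_rot': array([-3.13952597e+00, -2.13660581e-04,  3.85825838e-01]), 'wrist_force': array([-0.11255871,  0.51249522,  0.86804743]), 'torque': array([ 0.03626869, -0.02141842, -0.01073811]), 'finger_force': 0.0, 'opening': 85.45226416472426}
```

View pics/top0.png

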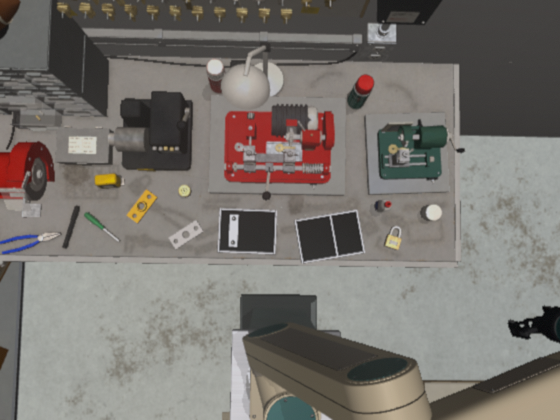

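View pics/side0.png

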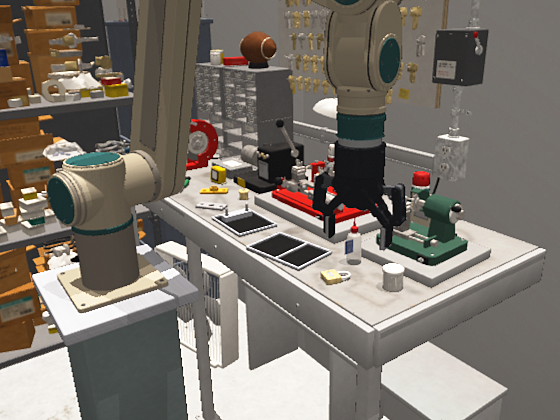

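Top view: escutcheon (142,206), cylinder (184,190), backing plate (186,235), post tray (247,231) with its block on the left, divided tray (330,236), padlock (394,238), bottle (381,206), pot (432,213), tape measure (106,180). The side view agrees with this layout.

```bash
cat > h.py <<'E'
from rig import robot, telemetry, imaging, job
import cv2,numpy as np
pi=np.pi
def unproj(m,uv,z):
    "pixels -> world points on the plane(s) height z"
    uv=np.atleast_2d(uv).astype(float); R=np.array(m["R"]);t=np.array(m["t"])
    r=np.c_[(uv[:,0]-m["cx"])/m["fx"],(uv[:,1]-m["cy"])/m["fy"],np.ones(len(uv))]@R
    c=-R.T@t
    return c+r*((z-c[2])/r[:,2])[:,None]
def proj(m,X):
    p=np.atleast_2d(X)@np.array(m["R"]).T+np.array(m["t"])
    return np.c_[m["fx"]*p[:,0]/p[:,2]+m["cx"],m["fy"]*p[:,1]/p[:,2]+m["cy"]]
def cloud(m,d):
    v,u=np.mgrid[:d.shape[0],:d.shape[1]]
    c=np.stack([(u-m["cx"])/m["fx"]*d,(v-m["cy"])/m["fy"]*d,d],-1)
    return (c-np.array(m["t"]))@np.array(m["R"])
def snap(n,name="wrist"):
    m=imaging.camera_model(name); p,d=imaging.read_camera(name)
    cv2.imwrite(f"pics/{n}.png",p); np.savez(f"pics/{n}.npz",p=p,d=d,**{k:np.array(v) for k,v in m.items()})
    return m,p,d
def load(n):
    z=np.load(f"pics/{n}.npz"); return {k:z[k] for k in z.files},z["p"],z["d"]
E
python3 - <<'E'
from h import *
m=imaging.camera_model("top")
for n,uv,z in [("esc",(142,206),8),("cyl",(184,190),30),("back",(186,235),8),("ptray",(247,231),5),("dtray",(330,236),5),("padl",(394,238),17),("bot",(381,206),60),("pot",(432,213),50),("tape",(106,180),58),("cutter",(267,196),30)]:
    print(n,unproj(m,uv,z)[0].round())
m=imaging.camera_model("wrist");o=telemetry.get_obs()
R=np.array(m["R"]);c=-R.T@np.array(m["t"]);print(m["fx"],c-o["tool_pos"],R.round(2).tolist())
E
```

```text
esc [507. 430.   8.]
cyl [554. 304.  30.]
back [423. 299.   8.]
ptray [438. 120.   5.]
dtray [ 427. -125.    5.]
padl [ 424. -312.   17.]
bot [ 514. -263.   60.]
pot [ 498. -414.   50.]
tape [575. 521.  58.]
cutter [540.  63.  30.]
300.53644946411174 [ 62.7721424   25.00919882 122.91604278] [[0.38, -0.93, -0.0], [-0.89, -0.36, 0.27], [-0.25, -0.1, -0.96]]
```

Run:
```python
from h import *
D=[pi,0,0]
for n,p in [("A",(430,-330,180)),("B",(400,-125,180)),("C",(400,130,180)),("E",(430,340,180))]:
    robot.movep(list(p),D); robot.wait(0.2); m,_,d=snap(n); print(n,telemetry.get_obs()["t"],telemetry.get_obs()["tool_pos"].round(1))
ims=[cv2.imread(f"pics/{n}.png") for n in "ABCE"]
cv2.imwrite("pics/m.png",cv2.resize(np.vstack([np.hstack(ims[:2]),np.hstack(ims[2:])]),(800,600)))
```

```text
A 1.5833 [ 429.8 -331.   180.3]
B 2.675 [ 400.6 -126.2  180.1]
C 7.5833 [400. 130. 180.]
E 8.6917 [430.1 338.6 180.2]
```

View pics/m.png

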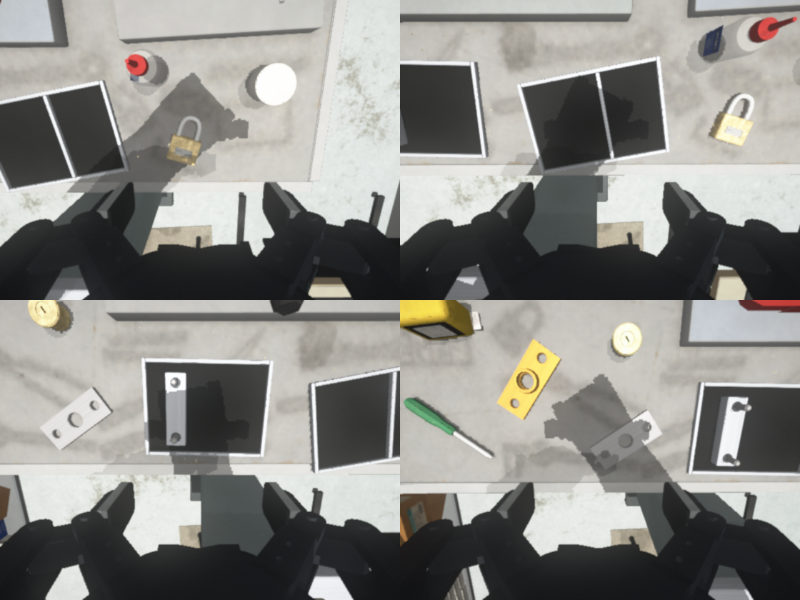

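Mosaic of A, B, C, E (each shown at about 0.71 scale):
- **A:** padlock (186,140), pot (276,84), bottle (140,65).
- **B:** divided tray around (595,113), turned about 10°, with the narrow bay on the right.
- **C:** post tray (207,405), with its block and two posts at x≈176, and the backing plate (76,418).
- **E:** escutcheon (527,380), cylinder (627,338), backing plate in shadow.

Next I'll fit these from the depth data.

```bash
cat > fit.py <<'E'
from h import *
def rect(n,c,r,zlo,zhi):
    m,p,d=load(n);P=cloud(m,d).reshape(-1,3)
    k=(d.ravel()>0)&(np.hypot(*(P[:,:2]-c).T)<r)&(P[:,2]>zlo)&(P[:,2]<zhi)
    Q=P[k]
    (x,y),(w,h),a=cv2.minAreaRect(Q[:,:2].astype(np.float32))
    if w<h:w,h,a=h,w,a+90
    a=(a+90)%180-90
    return np.round([x,y,w,h,a,np.median(Q[:,2]),len(Q)],1), Q
E
python3 - <<'E'
from fit import *
for n,c in [("A",(380,-400)),("C",(400,215)),("E",(430,390))]:
    m,p,d=load(n);P=cloud(m,d).reshape(-1,3);k=(d.ravel()>0)&(np.hypot(*(P[:,:2]-c).T)<30);Q=P[k]
    print("bench",n,k.sum(),np.median(Q,0).round(1),Q[:,2].std().round(2))
for l,n,c,r,a,b in [("padl","A",(424,-312),50,9,30),("padl","B",(424,-312),50,9,30),("pot","A",(498,-414),45,40,60),
 ("back","C",(423,299),65,4,14),("back","E",(423,299),65,4,14),("esc","E",(507,430),65,4,14),("collar","E",(507,430),30,15,30),
 ("cyl","E",(554,304),30,22,38),("ptray","C",(438,120),115,5,50),("block","C",(438,150),80,16,60),("posts","C",(438,150),80,38,60),("blockE","E",(438,150),80,16,60),("ptrayE","E",(438,120),115,5,50),("dtray","B",(427,-125),125,5,15),("bot","A",(514,-263),35,15,150),("tape","E",(575,521),60,15,150)]:
    try: print(l,n,rect(n,c,r,a,b)[0])
    except Exception as e: print(l,e)
E
```

```text
bench A 2221 [ 381.3 -400.    -0.7] 1.25
bench C 11505 [407.  192.9 229.6] 97.24
bench E 19943 [439.3 394.3 229. ] 78.81
padl A [ 430.3 -314.8   66.8   41.8  -17.    16.  1913. ]
padl B [ 429.8 -314.3   67.6   43.4  -17.3   15.9 2154. ]
pot A [ 502.8 -418.5   46.4   46.3   -3.1   49.2 2779. ]
back C [ 427.5  300.3   97.3   40.4  -56.     7.3 3586. ]
back E [ 427.3  300.4   96.1   40.7  -55.9    7.3 3239. ]
esc E [ 508.5  431.6   96.1   40.7  -35.5    7.4 3605. ]
collar E [508.4 431.2  29.5  29.4 -53.2  19.  475. ]
cyl E [ 554.   304.9   34.3   34.2  -88.    29.1 1530. ]
ptray C [ 4.641e+02  1.196e+02  1.777e+02  1.702e+02 -1.300e+00  1.060e+01
  7.094e+03]
block C [ 4.412e+02  1.602e+02  9.350e+01  2.590e+01 -1.100e+00  2.040e+01
  2.834e+03]
posts C [441.6 159.7  76.6   8.   -1.5  43.2 139. ]
blockE E [ 4.409e+02  1.606e+02  9.380e+01  2.690e+01 -1.000e+00  2.040e+01
  2.886e+03]
ptrayE E [ 4.641e+02  1.225e+02  1.778e+02  1.662e+02 -1.000e+00  1.790e+01
  6.258e+03]
dtray B [ 457.3 -118.   190.2  187.8  -79.6    8.1 4287. ]
bot A [ 519.3 -274.9   35.5   35.3  -21.1   76.5 2397. ]
tape E [ 573.1  523.5   64.1   29.6  -74.9   49.9 4473. ]
```

Run:
```python
from fit import *
m,p,d=load("B");P=cloud(m,d)
k=((d>0)&(P[...,2]>5.5)&(P[...,2]<12)).astype(np.uint8)
n,L,s,c=cv2.connectedComponentsWithStats(k)
for i in np.argsort(-s[1:,4])[:5]+1:
    Q=P[L==i][:,:2].astype(np.float32); print(s[i,4],cv2.minAreaRect(Q))
m,p,d=load("E");P=cloud(m,d)
def ring(c,lo,hi,z):
    D=P[...,:2]-c;r=np.hypot(D[...,0],D[...,1]);k=(d>0)&(r>lo)&(r<hi)&(P[...,2]>z)&(P[...,2]<200)
    print(len(r[k]), np.histogram(np.degrees(np.arctan2(D[...,1],D[...,0]))[k],np.arange(-180,181,30))[0], r[k].min() if k.any() else None)
ring((554,305),25,85,6); ring((508.4,431.3),55,85,6)
t=np.load("pics/top0.npy");mt=imaging.camera_model("top");P=cloud(mt,t);d=t
ring((554,305),30,90,14)
for z in (40,): 
  k=(d>0)&(P[...,2]>z)&(P[...,0]>400)&(P[...,0]<640)&(abs(P[...,1]-60)<130);Q=P[k];j=np.argsort(Q[:,0])[::max(1,len(Q)//12)];print(Q[j].round())
robot_q=telemetry.get_obs()["qpos"]
for nm,pos,y in [("back",(427.4,300.3,21),-56),("place",(441,160.2,42),-1),("esc",(508.4,431.3,21),-35.5),("cyl",(554,305,24),0),("cylp",(440,90,27),90),("cylp-",(440,90,27),-90),("padp",(427,-85,25),-80),("padp+",(427,-85,25),100),("pot",(503,-418,30),0)]:
    q=robot.inverse_kinematics(list(pos),[pi,0,np.radians(y)]);print(nm,None if q is None else np.round(q,2))
```

```text
4031 ((428.9295959472656, -123.2888412475586), (129.97125244140625, 190.25205993652344), 10.491597175598145)
1983 ((439.97955322265625, 95.8835220336914), (124.15426635742188, 130.0975341796875), 88.73403930664062)
737 ((550.3201904296875, -23.0679931640625), (280.8349609375, 1.4887553453445435), 89.9661865234375)
556 ((447.56854248046875, -319.328125), (32.816612243652344, 30.692691802978516), 72.72191619873047)
435 ((557.7804565429688, -302.317138671875), (136.21705627441406, 18.139047622680664), 85.33179473876953)
1689 [   0    0  254 1395   39    0    0    0    0    1    0    0] 69.40009402794902
656 [184 472   0   0   0   0   0   0   0   0   0   0] 79.5861775382415
343 [  0   0  14  83   6  57 137  46   0   0   0   0] 59.107019267681665
[[402. 163.  49.]
 [580.  12.  46.]
 [586.  81.  55.]
 [592. 133.  52.]
 [598.  44.  60.]
 [603.  99.  58.]
 [608.  21.  57.]
 [612. 163.  85.]
 [617. 101.  93.]
 [624. 111. 134.]
 [629. -36.  88.]
 [635. 148.  53.]
 [640.  98. 122.]]
back [ 0.49  0.33 -0.5   0.74  0.   -1.68]
place [ 0.21  0.22 -0.6   0.75  0.   -2.91]
esc [ 0.61  0.54 -0.17  0.87  0.   -1.92]
cyl [ 0.4   0.48 -0.25  0.84  0.   -2.74]
cylp [ 0.06  0.21 -0.65  0.7   0.    1.63]
cylp- [ 0.06  0.21 -0.65  0.7   0.   -1.51]
padp [-0.35  0.2  -0.68  0.69  0.   -2.09]
padp+ [-0.35  0.2  -0.68  0.69  0.    1.05]
pot [-0.79  0.51 -0.19  0.87  0.    2.35]
```

```bash
cat >> h.py <<'E'
def st(tag):
    o=telemetry.get_obs(); print(tag,"t",round(o["t"],1),"p",o["tool_pos"].round(1),"open",round(o["opening"],1),"ff",round(o["finger_force"],1),"F",o["wrist_force"].round(1)); return o
def pick(x,y,z,yaw,up=120):
    r=[pi,0,np.radians(yaw)]
    robot.movep([x,y,z+60],r); robot.line_to([x,y,z],rate=100); st("low")
    robot.close(); st("closed"); robot.line_to([x,y,up],rate=150); st("lifted")
def place(x,y,z,yaw,up=120,hover=50,open=True):
    r=[pi,0,np.radians(yaw)]
    robot.line_to([x,y,up],r,rate=200); robot.line_to([x,y,z+hover],rate=150)
    robot.line_to([x,y,z],rate=40); robot.wait(.2); st("down")
    if open: robot.ungrasp(); robot.line_to([x,y,z+60],rate=150); st("off")
E
python3 - <<'E'
from h import *
pick(427.4,300.3,21,-56)
E
```

```text
low t 10.3 p [427.9 300.6  21.4] open 85.4 ff 0.0 F [-0.3  0.1  0.3]
closed t 10.8 p [428.  300.6  22. ] open 37.1 ff 59.4 F [-0.4 -0.   5. ]
lifted t 11.6 p [426.5 299.8 119. ] open 37.1 ff 60.3 F [ 0.4 -0.3 -1.4]
```

Run:
```python
from h import *
robot.line_to([441,160.2,120],[pi,0,np.radians(-1.1)],rate=200); robot.wait(.3); st("hover")
m,p,d=snap("w1"); m2,p2,d2=snap("s1","side")
u=proj(m2,[441,160,60])[0].astype(int);print(u)
c=p2[max(0,u[1]-90):u[1]+90,max(0,u[0]-120):u[0]+120]
cv2.imwrite("pics/v1.png",np.hstack([cv2.resize(p,(400,300)),cv2.resize(c,(400,300))]))
```

```text
hover t 13.1 p [441.  160.5 120. ] open 37.4 ff 60.3 F [ 0.4  0.1 -1.7]
[236 200]
```

View pics/v1.png

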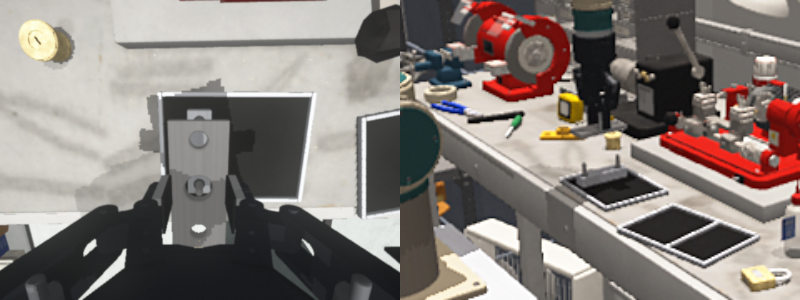

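The wrist half shows the plate held squarely, with its front hole at (198,140) and the tray and block beneath. In the side half the hand is still in transit: the side picture seems to lag, so I won't use it. I'll measure the held plate's tilt and position from depth.

```bash
cat >> fit.py <<'E'
def held(n,c,zlo,zhi):
    m,p,d=load(n);P=cloud(m,d);k=(d>0)&(P[...,2]>zlo)&(P[...,2]<zhi)&(abs(P[...,0]-c[0])<60)&(abs(P[...,1]-c[1])<19)
    Q=P[k];A=np.c_[Q[:,:2]-c,np.ones(len(Q))]
    for _ in range(4):
        s=np.linalg.lstsq(A,Q[:,2],rcond=None)[0];g=abs(A@s-Q[:,2])<1.5;A,Q=A[g],Q[g]
    print("plane",s.round(3),len(Q),"xmax",np.percentile(Q[:,0],99.8).round(1),"xmin",Q[:,0].min().round(1))
    f=Q[Q[:,0]>c[0]+25]; b=np.arange(c[0]+26,c[0]+47,3)
    e=np.array([[x,f[abs(f[:,0]-x)<1.5][:,1].min(),f[abs(f[:,0]-x)<1.5][:,1].max()] for x in b if (abs(f[:,0]-x)<1.5).sum()>3]);print(e.round(1))
E
python3 - <<'E'
from fit import *
held("w1",(441,160.2),98,116)
E
```

```text
plane [-0.00000e+00 -1.00000e-03  1.05211e+02] 11183 xmax 489.3 xmin 392.3
[[467.  141.2 179.1]
 [470.  141.2 179.1]
 [473.  141.2 179.2]
 [476.  141.3 179.1]
 [479.  141.3 179.1]
 [482.  141.4 179.2]
 [485.  141.5 179.2]]
```

Run:
```python
from fit import *
r=[pi,0,np.radians(-1.1)]
robot.line_to([441,160.2,80],rate=120); 
for z in (62,50,43): robot.line_to([441,160.2,z],rate=40); st(z)
robot.ungrasp(); robot.line_to([441,160.2,110],rate=150); robot.wait(.2); st("off")
m,p,d=snap("w2"); print(rect("w2",(441,160),75,24,34)[0],rect("w2",(441,160),75,38,60)[0])
```

```text
62 t 14.3 p [440.8 160.2  61.8] open 37.8 ff 60.3 F [-0.  -0.1 -2. ]
50 t 14.7 p [440.6 160.1  49.6] open 37.4 ff 60.3 F [ 0.4 -0.4 -1.4]
43 t 15.0 p [441.5 160.3  43.1] open 37.1 ff 60.4 F [-0.1 -0.4 -1.8]
off t 16.4 p [439.8 159.9 108.7] open 85.5 ff 0.0 F [0.5 0.5 0.2]
[ 4.413e+02  1.604e+02  9.660e+01  4.010e+01 -1.000e+00  2.830e+01
  6.372e+03] [442.  160.2  76.5   7.8  -0.9  43.2 235. ]
```

Backing plate is home: top at 28.3 mm and centred. Next, the escutcheon.

Run:
```python
from fit import *
pick(508.4,431.4,21,-35.5)
robot.line_to([441,160.2,120],[pi,0,np.radians(-1.1)],rate=200); robot.wait(.3); st("hover")
snap("w3"); held("w3",(441,160.2),98,109)
```

```text
low t 18.3 p [508.7 431.5  21.3] open 84.9 ff 0.0 F [0.3 0.1 0. ]
closed t 18.8 p [509.1 432.   22.2] open 37.4 ff 60.5 F [-0.4 -0.1  4.5]
lifted t 19.6 p [507.5 430.8 118.7] open 37.3 ff 60.2 F [ 0.8 -0.1 -1.9]
hover t 21.4 p [441.1 160.5 120. ] open 37.1 ff 60.2 F [ 0.3 -0.3 -1.7]
plane [ 0.00000e+00 -1.00000e-03  1.05117e+02] 9136 xmax 489.2 xmin 393.0
[[467.  141.2 179.1]
 [470.  141.2 179.1]
 [473.  141.3 179.2]
 [476.  141.4 179.1]
 [479.  141.3 179.1]
 [482.  141.4 179.1]
 [485.  141.4 179.2]]
```

Run:
```python
from fit import *
robot.line_to([441,160.2,85],rate=120)
for z in (68,58,51): robot.line_to([441,160.2,z],rate=40); st(z)
robot.ungrasp(); robot.line_to([441,160.2,120],rate=150); robot.wait(.2); st("off")
snap("w4"); print(rect("w4",(441,160),75,33,40)[0],rect("w4",(441,160),25,45,60)[0])
```

```text
68 t 22.5 p [440.8 160.1  67.8] open 37.3 ff 60.3 F [ 0.7 -0.2 -1.6]
58 t 22.9 p [440.6 160.1  57.6] open 37.6 ff 60.3 F [-0.5  0.5 -1.1]
51 t 23.2 p [441.7 160.4  51.2] open 37.4 ff 60.4 F [ 0.3 -0.3 -0.3]
off t 24.6 p [439.8 160.  118.7] open 85.2 ff 0.0 F [-0.3  0.5 -0. ]
[ 4.415e+02  1.604e+02  9.590e+01  4.010e+01 -1.100e+00  3.630e+01
  5.438e+03] [442.  160.3  29.6  28.8  -1.3  48.1 717. ]
```

Run:
```python
from fit import *
robot.line_to([440,290,130],[pi,0,np.radians(-80)],rate=200)
pick(554,305,24,-135)
robot.line_to([440,290,120],[pi,0,np.radians(-90)],rate=200); robot.wait(.2)
place(439.6,88,27,-90.5,open=False)
```

```text
low t 27.8 p [554.3 305.2  24.3] open 85.2 ff 0.0 F [-0.4 -0.5  0.1]
closed t 28.3 p [554.5 305.1  24.9] open 32.2 ff 59.3 F [-0.9 -0.4  5.4]
lifted t 29.1 p [553.1 304.6 118.8] open 31.6 ff 59.5 F [-0.9 -0.3 -1.7]
down t 33.4 p [439.3  87.9  27.8] open 31.8 ff 60.3 F [-4.  -1.2  8.6]
```

Run:
```python
from fit import *
robot.ungrasp(); robot.line_to([439.6,88,130],rate=150); robot.line_to([400,88,150],rate=150); robot.wait(.2); st("off")
snap("w5"); r,Q=rect("w5",(439.6,88),30,22,40); print(r,Q[:,2].std()); print(rect("w5",(441,160),75,33,40)[0])
pick(430.1+15*-np.cos(np.radians(17.1)),-314.5+15*np.sin(np.radians(17.1)),22,-17.1)
```

```text
off t 35.5 p [400.6  88.  149.6] open 85.2 ff 0.0 F [ 0.5 -0.2 -0. ]
[ 439.5   87.4   34.4   34.4   85.3   32.1 1341. ] 0.9927341233784732
[ 440.9  133.6   95.1   93.8   89.6   36.3 3289. ]
low t 39.7 p [ 416.1 -310.3   22.2] open 85.5 ff 0.0 F [-0.1 -0.4  0.3]
closed t 40.2 p [ 416.4 -310.8   22.9] open 40.2 ff 61.8 F [-0.7 -0.1  6. ]
lifted t 41.0 p [ 415.  -309.3  118.9] open 40.3 ff 61.0 F [-0.   1.  -1.8]
```

Run:
```python
from fit import *
place(424.3,-98.7,25.5,100.5)
robot.movep([430,-250,150],[pi,0,np.radians(60)])
pick(502.8,-418.5,28,0)
```

```text
down t 45.3 p [424.  -98.6  25.9] open 39.9 ff 61.8 F [-1.7  0.9  5.5]
off t 46.3 p [424.2 -98.7  85.4] open 85.3 ff 0.0 F [-0.6  0.7 -0. ]
low t 48.7 p [ 503.1 -418.7   28.4] open 85.4 ff 0.0 F [-0.1  0.7 -0.7]
closed t 49.1 p [ 503.5 -419.5   29.1] open 44.8 ff 61.5 F [-0.1 -1.1  3.5]
lifted t 49.9 p [ 502.1 -417.7  118.8] open 44.1 ff 61.1 F [ 0.9  0.3 -2.3]
```

Run:
```python
from fit import *
robot.line_to([502.8,-418.5,210],rate=200)
robot.line_to([420,-330,210],[pi,0,np.radians(60)],rate=200)
place(438.5,-174.9,31.5,100.5,up=150)
robot.line_to([438.5,-174.9,150],rate=150); robot.line_to([380,-125,220],[pi,0,np.radians(100)],rate=200)
robot.movep([330,-70,230],[pi,0,np.radians(10)]); robot.wait(.3); st("end")
m,p,d=snap("w6"); snap("t6","top")
c=np.array((428.9,-123.3));a=np.radians(10.5);R=np.array([[np.cos(a),np.sin(a)],[-np.sin(a),np.cos(a)]])
for l,x,r,lo,hi in [("pot",(438.5,-175),45,42,62),("padl",(421.6,-84),50,12,30)]:
    q=rect("w6",x,r,lo,hi)[0]; print(l,q,R@(q[:2]-c))
print(rect("w6",(441,160),75,33,40)[0],rect("w6",(439.6,88),30,22,40)[0])
```

```text
down t 54.9 p [ 438.3 -174.8   32. ] open 44.5 ff 61.4 F [-2.4  2.2  5.5]
off t 55.9 p [ 438.4 -174.9   91.4] open 85.2 ff 0.0 F [ 0.4 -0.3 -1.2]
end t 58.9 p [330.1 -70.1 230. ] open 85.2 ff 0.0 F [0.8 0.4 0.4]
pot [ 437.9 -175.    46.7   46.   -80.3   52.2 2083. ] [ -0.5722825  -52.47439845]
padl [ 421.4  -84.1   67.1   41.2  -80.    19.  1802. ] [-0.23077921 39.91035882]
[ 433.9  133.7   95.5   82.7   88.1   36.3 3088. ] [ 439.4   87.2   34.5   34.5  -20.    32.1 1151. ]
```

View pics/w6.png

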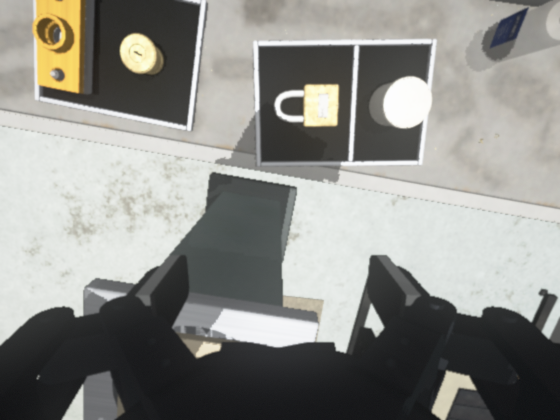

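Run:
```python
import cv2
p=cv2.imread("pics/t6.png");cv2.imwrite("pics/t6c.png",cv2.resize(p[150:280,80:480],None,fx=2,fy=2))
```

```text
(no output)
```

View pics/t6c.png

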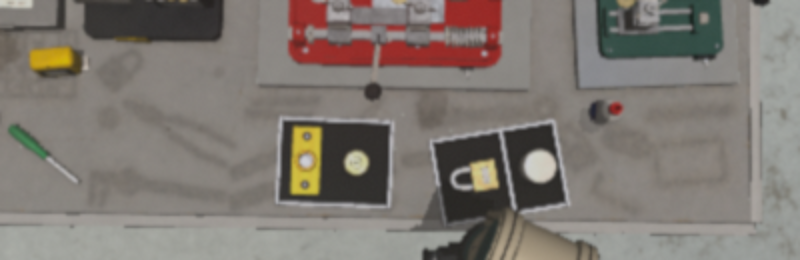

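The wrist view shows the padlock flat in the wide bay (310,105), the pot upright in the narrow bay (407,102), the cylinder standing (141,54) and the escutcheon on its posts (65,45). In the top view both bystanders are where they started. Handing in.

```bash
python3 -c "
from rig import job
print(job.close_job())"
```

```text
the job is handed in; nothing more can be done
None
```

Both kits are made up and the job was handed in at about 59 s of the 128 s limit. My last measurements put every part in place with the bottle and tape measure unmoved, but the hand-in gave no verdict.

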